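Lock the sauna chest with the curved hook

ROBOT

A 6-joint arm with a two-finger parallel gripper is mounted at the origin on the work surface. World frame = base frame: x ahead of the robot, y to its left, z up, the work surface at z = 0. Lengths are in mm, angles in rad, forces in N, time in s.
With the tool pointing down it reaches from about 300 to 750 mm from the base axis. Payload 8.5 kg.
Tool frame: the origin (TCP) lies on the front face of the gripper's body, between the roots of the fingers; the fingertips stand 73 mm ahead of it and the grasp point (between the pads) lies 54 mm ahead of it; z points along the fingers, y is the direction in which the jaws open and shut (so a half turn about z gives the same grasp; the last joint's range is limited). The gripper opens to 85 mm and grips with 20 to 120 N. Pads are 22 mm wide; open, the fingers measure 114 mm over their backs; the gripper's body (76 mm by 85 mm) begins 54 mm behind the grasp point. The pads swing forward as they close: fully open they stand 13 mm farther back than shut.
Start: joints at [1.065, 0.381, 1.297, -0, 1.464, -0.215], TCP at [157.687, 526.893, 303.922] pointing down, gripper open.
Joint ranges: [-3.11, 3.11], [-0.89, 2.33], [0.22, 2.48], [-1.42, 4.56], [0.17, 2.85], [-2.88, 2.88]. Speed limits (rad/s): [2.39, 2.39, 3.14, 3.14, 3.14, 3.14].

INTERFACE

Orientations are given as a unit quaternion [x, y, z, w].
In Python, from plant import env gives the robot as it stands.
- The arm moves only by the tool send_rows, never from a script. Its argument "motion" is a list of rows, each a list of 3 entries, a list of its own where there are three numbers: the opening, from -1 (shut) to 1 (fully open), then the shift along the tool's x, y, z in mm, then the turn about the tool's z in rad. A call has 1 to 20 rows; each row is the pose to reach, as a shift and turn from the pose commanded when the call began, along the tool's axes at that moment; what a row does not reach only later rows make up. A row lasts 1/8 s, in which the tool goes at most 62.5 mm and 10.7 degrees, less where a joint would pass 70% of its speed; a pose out of reach is approached as far as the arm can. A call with a gripper value outside its range is refused whole. The fingers move at their own pace and stop on an object; the grip force is fixed at half the most. Time passes only in rows, so rows that repeat a pose let the fingers close. It gives the time, the measured TCP pose, the force and the opening at its end, in the units of the state.
- env.read_state(): the state, without advancing time (a new reading comes with each control period).
- env.get_image(name): name is "side" or "top" or "wrist"; returns the picture (480x640x3 uint8, red, green, blue); there is no depth.
- env.get_calibration(name): a dict with "fovy" (degrees; the focal length in pixels is half the picture's height over the tangent of half this angle, whatever the lens; pixels are square), "cx", "cy" (the principal point, pixels), "R" (3x3) and "t" (3): a world point X has camera coordinates R X + t. Camera axes: x right, y down, z forward; pixel columns grow to the right and rows downward; lengths in mm; the calibration is good to about 2 mm. A picture is of the moment at which its call begins: read the wrist's pose just before it. get_calibration takes no time and is no camera call; for the wrist camera it gives the pose at the moment of the call.
- env.close_job(): hands the job in, once; it reports no verdict.
Trained networks look in the newest picture that a camera, given by its name, has taken for a name from the list of things; names that differ only in an ending like _2 or _b are one class to them, and where a whole thing is asked for, a point or a joint stands for the part that bears it (a point fixed in the world has none). Each returns a list of dicts, best first, with "p" (0 to 1); they miss things now and then, are a little off and sometimes report something else, mostly with a low value. They report only what shows in the picture. A call takes as long as a camera call. They do not tell look-alikes from the thing itself.
- env.look_for(name, camera): "location" ([row, column] in pixels, amid what is visible of it).
- env.landmark_of(name, camera): "location" ([row, column] in pixels: a listed point, or the origin of a listed thing).
The state is a dict: "clock": time; "joint_positions": joint angles; "qvel": joint speeds; "tau": joint torques, N m; "tool_pos": TCP position; "ee_rot": TCP orientation; "ft_force": force on the tool from outside, world axes, zero at the start; "ft_torque": the same for the moment, N m; "width": finger opening in mm.
Only numpy, scipy, OpenCV 4.12 (cv2) and the standard library are available. Lean on these libraries where they do the work, as an engineer would, in place of code of your own. Each camera call takes 0.05 s, during which the arm holds its last target.

TASK

Lock the low chest: pick up the curved birch hook by its grip block and swing its tip through the steel ring on the chest's lid, following the bend, until the dark band on the hook sits in the ring and the hook crosses the ring squarely. Leave the hook standing level on its stone foot on the lid and let go of it; leave the straight pin where it is.

Things in the scene. Friction and masses are not known exactly. Their poses are not given: they have to be found in the camera images.
- hook: Birch rod 10 mm thick, bent level, its centre line 22 mm above the origin: an arc of radius 50 about x=0, y=+50 mm. A dark band 14 mm long lies right above the origin; x runs along the rod there towards the free tip, 65 degrees further on the arc at x=45, y=29. The other way it bends 90 degrees to x=-50, y=50, then goes along +y into the grip. Origin level with the underside of its foot; z up.
- hook_grip (a point): On the hook, axes as the hook's: middle of its upright birch grip block (26 mm in x: pinch across x; 34 mm in y), 40 mm above the underside, at x=-50, y=+75 mm from the hook's origin. The block's top is 56 mm above the underside. It stands on a grey stone foot 44 x 50 mm, 8 mm thick, which holds most of the weight (130 g in all). It starts upright on the shelf (z=0).
- ring (a point): Centre of the hole of an upright steel ring fixed mid-lid on a low closed chest, which does not move (220 x 300 mm in x and y, flat lid top 70 mm above the shelf). The hole is 36 mm wide, the bar 7 mm thick and half sunk in the lid; the centre is 21.5 mm above the lid, the ring's top 46.5 mm. x runs through the hole, y across it, z up. The hook may come from either side.
- straight_pin: Bystander, to be left alone: a straight birch pin, 10 mm thick and 22 mm above its underside, with the same stone foot and grip block as the hook; it reaches 105 mm along +y from the middle of the grip. Origin under the centre of the foot; z up.
Things that resemble listed ones, but are neither listed nor needed, are in the scene too. What is shaped like the hook but turquoise is not meant.

How it is judged:
By the outcome, as a careful person would: the job done as asked, in the order asked, and still so for the second after the job is handed in, with the robot touching nothing.
It also fails if it takes over 45 s, if anything falls off the work surface, if the arm or the gripper's body presses on something with over 40 N, if the wrist force passes 120 N, or if a joint passes its speed limit or range.

## Working session

There is one attempt and no reset: what is moved stays moved. The work goes in short steps, Python scripts to look and compute and a tool call to move; the robot and the scene stay as the last step left them, time stands still between calls to the robot, and variables do not carry over. Pictures are saved under pics/ and viewed, and the job is handed in when it is done.

Besides the shell and the picture viewer there is one more tool, called after "Emit:" as a command line: name --argument value ..., lists and objects as JSON in quotes. send_rows: Moves the arm, as the interface text tells. Its arguments: {"type":"object","properties":{"motion":{"type":"array"}},"required":["motion"]}

```bash
mkdir -p pics; ls; python3 - <<'E'
from plant import env
import cv2
s=env.read_state();print(s)
for n in ["top","side","wrist"]:
    im=env.get_image(n);cv2.imwrite(f"pics/{n}0.png",im[:,:,::-1])
    c=env.get_calibration(n);print(n,c)
    for t in ["hook","ring","straight_pin","hook_grip"]:
        print(t,[(d['p'],d['location']) for d in env.landmark_of(t,n)])
print(env.read_state()['clock'])
E
```

```text
pics
{'clock': 0.0, 'joint_positions': array([ 1.06468278e+00,  3.81197662e-01,  1.29827172e+00,  1.85165521e-05,
        1.46361251e+00, -2.15315419e-01]), 'qvel': array([-7.15745905e-04,  2.05736399e-04,  1.71107315e-03,  4.23442699e-04,
        6.98290663e-05, -6.30046088e-05]), 'tau': array([-3.05786916e-04, -4.48477149e+01, -2.31274098e+01, -2.70018427e-04,
        4.91604078e-03, -2.46758867e-05]), 'tool_pos': array([157.60486538, 526.7322856 , 303.30711602]), 'ee_rot': array([ 1.44888240e-01,  9.89447747e-01, -6.93449323e-04, -2.71419607e-04]), 'ft_force': array([0.33857587, 0.03515621, 0.23117564]), 'ft_torque': array([-0.00788762,  0.00736185,  0.00198254]), 'width': 85.32390580768751}
top {'fovy': 42.495933135905574, 'cx': 316.14003206801783, 'cy': 238.6072673054811, 'R': array([[-0.03474991, -0.99938684, -0.00428772],
       [-0.97803648,  0.03488917, -0.20549306],
       [ 0.20551666, -0.00294732, -0.97864918]]), 't': array([ 109.29911889,  461.45782212, 1259.70141425])}
hook [(0.88, [240.8, 303.9]), (0.85, [274.5, 299.1]), (0.85, [333.1, 184.3])]
ring [(0.77, [197.1, 449
[... 349 characters left out ...]
717,  0.46291093, -0.74247981]]), 't': array([-252.06693275,  331.85485147,  755.3948124 ])}
hook [(0.9, [275.8, 282.7]), (0.75, [237.7, 159.5]), (0.64, [252.8, 319.8])]
ring [(0.72, [297.3, 485.7])]
straight_pin [(0.72, [205.5, 261.6])]
hook_grip [(0.79, [227.9, 367.2]), (0.66, [274.8, 232.1])]
wrist {'fovy': 61.13602985682377, 'cx': 315.84820620987057, 'cy': 238.34258093224085, 'R': array([[ 2.86122200e-01,  9.58193087e-01,  3.08482651e-04],
       [ 9.22336565e-01, -2.75502446e-01,  2.70912648e-01],
       [ 2.59671614e-01, -7.72295982e-02, -9.62603886e-01]]), 't': array([-550.04877338,  -35.33675707,  379.68010078])}
hook [(0.96, [356.2, 219.5])]
ring []
straight_pin []
hook_grip []
0.75
```

View pics/top0.png

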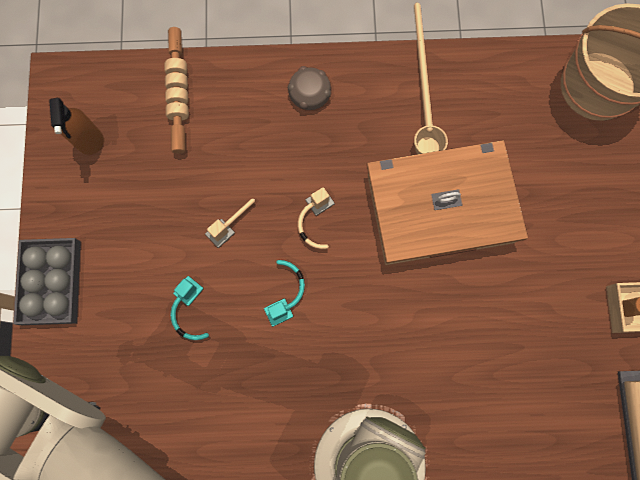

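View pics/side0.png

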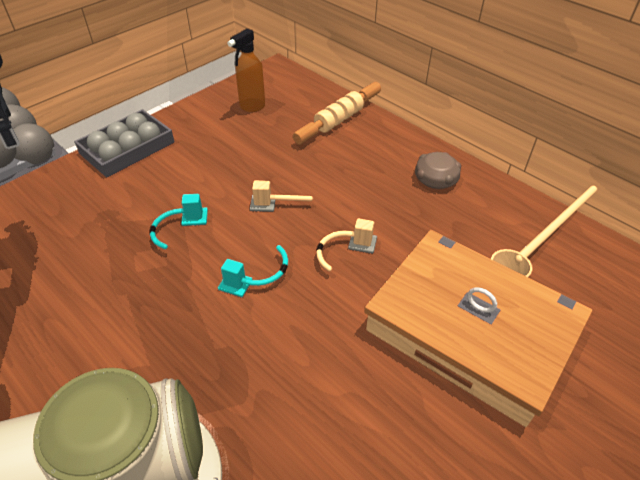

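View pics/wrist0.png

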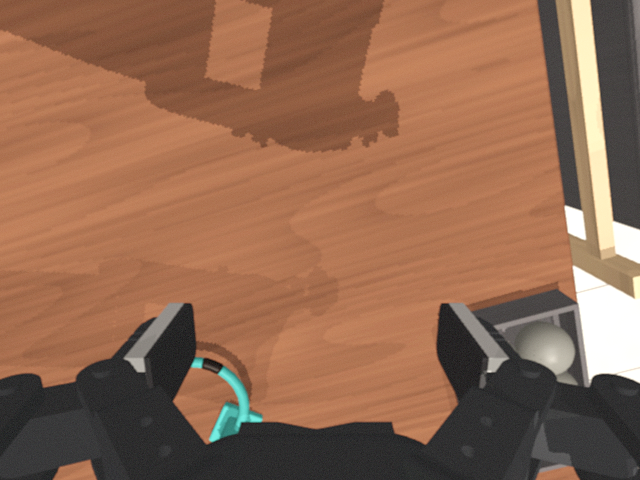

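```bash
python3 - <<'E'
import cv2,numpy as np
t=cv2.imread('pics/top0.png');s=cv2.imread('pics/side0.png')
a=cv2.resize(t[180:260,280:360],None,fx=5,fy=5,interpolation=cv2.INTER_CUBIC)
b=cv2.resize(s[210:290,305:385],None,fx=5,fy=5,interpolation=cv2.INTER_CUBIC)
cv2.imwrite('pics/c1.png',np.hstack([a,b]))
a=cv2.resize(t[130:270,360:535],None,fx=4,fy=4,interpolation=cv2.INTER_CUBIC)
cv2.imwrite('pics/c2.png',a)
a=cv2.resize(t[180:220,420:480],None,fx=6,fy=6,interpolation=cv2.INTER_CUBIC)
b=cv2.resize(s[280:330,450:510],None,fx=6,fy=6,interpolation=cv2.INTER_CUBIC)
cv2.imwrite('pics/c3.png',np.vstack([a,b]))
E
```

```text
(no output)
```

View pics/c1.png

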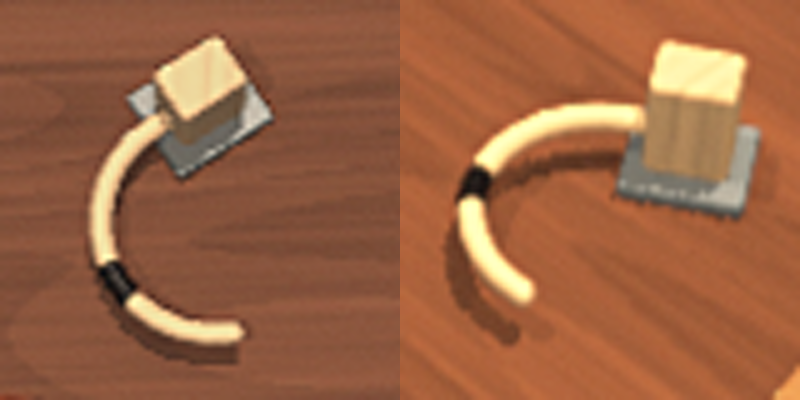

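View pics/c2.png

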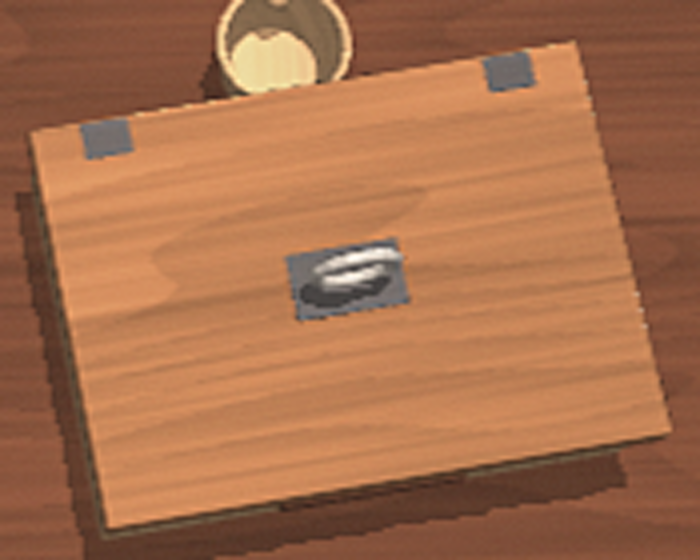

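View pics/c3.png

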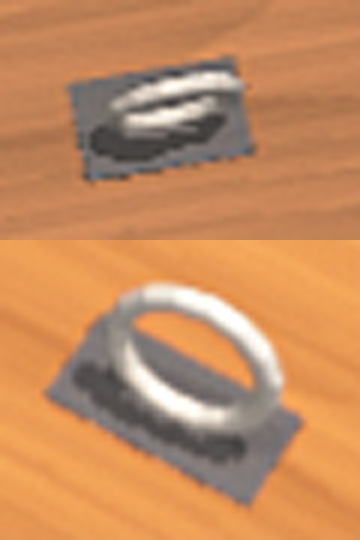

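```bash
cat > h.py <<'E'
import numpy as np,cv2
from scipy.optimize import least_squares
from plant import env
def proj(c,X):
    X=np.atleast_2d(X);p=X@np.array(c['R']).T+np.array(c['t'])
    f=240/np.tan(np.radians(c['fovy'])/2)
    return np.c_[c['cx']+f*p[:,0]/p[:,2],c['cy']+f*p[:,1]/p[:,2]]
def T(p,L,z0=0):
    c,s=np.cos(p[2]),np.sin(p[2]);L=np.atleast_2d(L)
    return np.c_[p[0]+c*L[:,0]-s*L[:,1],p[1]+s*L[:,0]+c*L[:,1],L[:,2]+z0]
def arc(a): # a degrees along the arc from band toward tip
    a=np.radians(a);return [50*np.sin(a),50-50*np.cos(a),22]
BL=[[-50+i*13,75+j*17,56] for i in(-1,1) for j in(-1,1)]
FT=[[-50+i*22,75+j*25,8] for i in(-1,1) for j in(-1,1)]
E
python3 - <<'E'
from h import *
ct,cs=env.get_calibration('top'),env.get_calibration('side')
cr=lambda p,o,k:(np.array(p)+.5)/k-.5+np.array(o)
to=(280,180);so=(305-80,210)
# x axis (tip dir) in image ~ down-right. block corners
P=[]
def add(c,l,p):P.append((c,l,p))
add(ct,arc(0),cr((118,282),to,5));add(ct,arc(63),cr((238,331),to,5))
add(cs,arc(0),cr((475,185),so,5));add(cs,arc(63),cr((525,295),so,5))
bt=cr(np.array([(217,38),(246,80),(186,119),(154,77)]),to,5)
bs=cr(np.array([(664,42),(746,57),(740,105),(650,90)]),so,5)
add(ct,[-50,75,56],bt.mean(0));add(cs,[-50,75,56],bs.mean(0))
L=np.array([q[1] for q in P])
def r(p):
    W=T(p,L);return np.concatenate([(proj(P[i][0],W[i])[0]-P[i][2]) for i in range(len(P))])
for g in (-2.4,0.7,-0.8,2.4):
    o=least_squares(r,[330,-10,g])
    if o.cost<500: print(o.x,o.cost,o.fun.reshape(-1,2).round(1))
h=o.x if False else min((least_squares(r,[330,-10,g]) for g in(-2.4,.7,-.8,2.4)),key=lambda o:o.cost).x
print('hook',h,np.degrees(h[2]),'grip',T(h,[[-50,75,40]]))
print('top blk proj',proj(ct,T(h,BL)),bt)
co=cr(np.array([(32,131),(577,42),(670,432),(106,528)]),(360,130),4)
# local: ch x=220,y=300 ; image left=+y, up=+x
LC=np.array([[110,150,70],[110,-150,70],[-110,-150,70],[-110,150,70.]])
o=least_squares(lambda p:(proj(ct,T(p,LC))-co).ravel(),[400,-250,0.1])
print('chest top',o.x,np.degrees(o.x[2]),o.fun.reshape(-1,2).round(1))
sc=np.array([(433,233),(590,311),(541,412.),(368,311)])
o2=least_squares(lambda p:np.r_[(proj(cs,T(p,LC))-sc).ravel()],[400,-250,0.1])
print('chest side',o2.x,o2.fun.reshape(-1,2).round(1), proj(cs,T(o.x,LC)))
c=o.x
print('ring c proj',proj(ct,T(c,[[0,0,91.5],[0,0,113]])),proj(cs,T(c,[[0,0,91.5],[0,0,113]])))
E
```

```text
[476.9169392  118.42837867  -2.58655413] 2.9970402289342153 [[ 1.1  0.1]
 [-1.   0.2]
 [ 0.2  1.3]
 [-0.6 -0.6]
 [ 0.4 -0.6]
 [-0.2 -0.9]]
[476.91693922 118.42837871   3.69663118] 2.9970402289341966 [[ 1.1  0.1]
 [-1.   0.2]
 [ 0.2  1.3]
 [-0.6 -0.6]
 [ 0.4 -0.6]
 [-0.2 -0.9]]
[476.91693918 118.42837869  -2.58655413] 2.997040228934178 [[ 1.1  0.1]
 [-1.   0.2]
 [ 0.2  1.3]
 [-0.6 -0.6]
 [ 0.4 -0.6]
 [-0.2 -0.9]]
[476.91693924 118.42837875   3.69663118] 2.9970402289343068 [[ 1.1  0.1]
 [-1.   0.2]
 [ 0.2  1.3]
 [-0.6 -0.6]
 [ 0.4 -0.6]
 [-0.2 -0.9]]
hook [476.91693918 118.42837869  -2.58655413] -148.19863498158054 grip [[558.93414935  81.03617046  40.        ]]
top blk proj [[310.19709657 194.09752634]
 [323.38958972 185.58282661]
 [316.96223667 203.86173414]
 [330.18042093 195.29009682]] [[323.  187.2]
 [328.8 195.6]
 [316.8 203.4]
 [310.4 195. ]]
chest top [ 5.34835559e+02 -1.84054240e+02  1.30928900e-01] 7.5016733857728575 [[-0.8 -0.6]
 [ 0.  -0.5]
 [ 0.8  0.7]
 [ 0.   0.3]]
chest side [ 5.31664965e+02 -1.88074664e+02  1.36196669e-01] [[-2.8 -2.9]
 [ 3.8 -0.3]
 [ 2.2  2.3]
 [-3.9 -2.4]] [[429.99063356 227.96216562]
 [592.56287103 308.651402  ]
 [541.14196871 411.07679854]
 [363.49033782 305.5846081 ]]
ring c proj [[448.32765512 196.74538242]
 [450.49065189 193.88110385]] [[481.06322062 299.2194527 ]
 [484.20203266 291.02239182]]
```

```bash
cat >> h.py <<'E'
from scipy.spatial.transform import Rotation as Ro
def Rpsi(psi): # tool down, tool y at angle psi
    y=np.array([np.cos(psi),np.sin(psi),0]);z=np.array([0,0,-1.]);return np.c_[np.cross(y,z),y,z]
def shift(p0,psi0,p1,psi1):
    d=Rpsi(psi0).T@(np.array(p1)-np.array(p0)); t=-(psi1-psi0); return d.round(1),round(t,3)
E
python3 - <<'E'
from h import *
s=env.read_state();c=env.get_calibration('wrist')
R0=Ro.from_quat(s['ee_rot']).as_matrix();p0=s['tool_pos']
Rc=c['R']@R0; tc=c['R']@p0+c['t']; print('cam in tool',-(Rc.T@tc)); print((Rc).round(3))
np.savez('cam.npz',Rc=Rc,tc=tc)
def wc(p,psi):
    d=dict(c);R=Rc@Rpsi(psi).T;d['R']=R;d['t']=tc-R@np.array(p);return d
h=[476.9,118.4,-2.5866]
pts=np.r_[T(h,[arc(0),arc(65),[-50,75,56]]),[[534,-185,92]]]
for off,ps in (((559,81,300),.555),((520,40,330),.555),((559,81,300),.555+np.pi)):
    print(off,proj(wc(off,ps),pts).round())
print(shift([157.69,526.89,303.9],1.2799,[559,81,300],.555))
E
```

```text
cam in tool [ 69.18493891  -0.086925   -71.30547149]
[[ 0.001  1.    -0.   ]
 [-0.963  0.001 -0.271]
 [-0.271  0.     0.963]]
(559, 81, 300) [[255. 117.]
 [203. 152.]
 [316. 215.]
 [126. 469.]]
(520, 40, 330) [[321. 100.]
 [271. 134.]
 [380. 191.]
 [199. 429.]]
(559, 81, 300) [[ 370.  286.]
 [ 421.  257.]
 [ 316.  215.]
 [ 601. -140.]]
(array([-512.3, -312.1,    3.9]), 0.725)
```

Emit:
send_rows --motion '[[1,[-20,-12,0],0.03],[1,[-60,-36,0],0.08],[1,[-105,-64,0],0.15],[1,[-150,-92,0],0.21],[1,[-195,-119,0],0.28],[1,[-240,-146,0],0.34],[1,[-285,-174,0],0.4],[1,[-330,-201,0],0.47],[1,[-375,-228,2],0.53],[1,[-420,-256,2],0.6],[1,[-460,-280,3],0.65],[1,[-490,-298,4],0.7],[1,[-505,-308,4],0.72],[1,[-512,-312,4],0.725],[1,[-512,-312,4],0.725],[1,[-512,-312,4],0.725]]'

```text
clock: 2.75
tool_pos: [558.2, 82.1, 300.1]
ee_rot: [0.486, 0.874, 0.0, -0.0]
ft_force: [0.9, 0.6, -0.2]
width: 85.6
```

```bash
python3 - <<'E'
from h import *
s=env.read_state();print(s['clock'],s['tool_pos'],s['joint_positions'].round(2))
y=Ro.from_quat(s['ee_rot']).as_matrix();print(y.round(3),np.arctan2(y[1,1],y[0,1]))
im=env.get_image('wrist');cv2.imwrite('pics/w1.png',im[:,:,::-1])
c=env.get_calibration('wrist');np.savez('w1.npz',**c)
h=[476.9,118.4,-2.5866]
print(proj(c,T(h,[arc(0),arc(65),[-50,75,56]])))
E
```

```text
2.75 [558.17689556  82.07625324 300.13975559] [-0.06  0.41  1.26  0.    1.47 -0.62]
[[-0.528  0.849  0.   ]
 [ 0.849  0.528  0.   ]
 [ 0.     0.    -1.   ]] 0.5564581373222671
[[255.725138   117.95320187]
 [203.31021543 153.52263603]
 [316.21531308 215.94260908]]
```

View pics/w1.png

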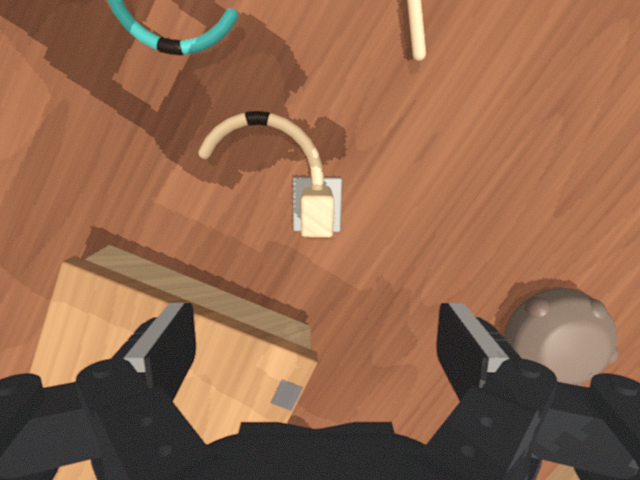

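Emit:
send_rows --motion '[[0.3,[0,1,20],0],[0.3,[0,1,55],0],[0.3,[0,1,95],0],[0.3,[0,1,130],0],[0.3,[0,1,160],0],[0.3,[0,1,180],0],[0.3,[0,1,195],0],[0.3,[0,1,205],0],[0.3,[0,1,205],0],[0.3,[0,1,205],0]]'

```text
clock: 4.05
tool_pos: [559.9, 81.8, 95.6]
ee_rot: [0.486, 0.874, 0.0, 0.001]
ft_force: [0.1, 0.9, -0.4]
width: 55.3
```

```bash
python3 - <<'E'
from h import *
s=env.read_state();print(s['clock'],s['tool_pos'],s['width'])
im=env.get_image('wrist');cv2.imwrite('pics/w2.png',im[:,:,::-1])
E
```

```text
4.05 [559.89698551  81.75351884  95.57423812] 55.314926466836866
```

View pics/w2.png

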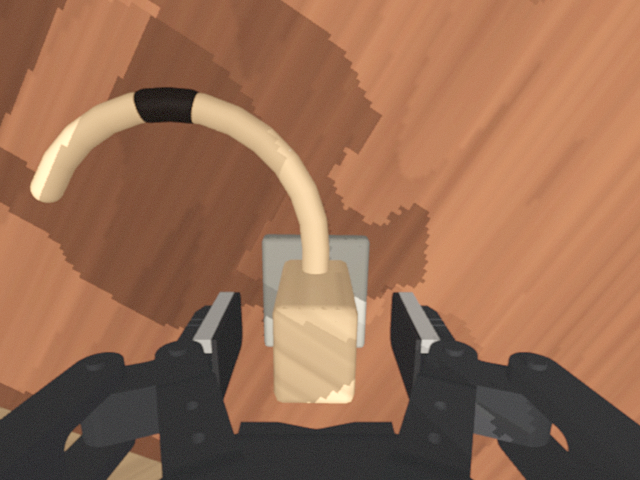

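Emit:
send_rows --motion '[[-1,[0,1,0],0],[-1,[0,1,0],0],[-1,[0,1,0],0],[-1,[0,1,0],0],[-1,[0,1,0],0],[-1,[0,1,0],0],[-1,[0,0,-10],0],[-1,[0,0,-30],0],[-1,[0,0,-60],0],[-1,[0,0,-95],0],[-1,[0,0,-130],0],[-1,[0,0,-155],0],[-1,[0,0,-165],0],[-1,[0,0,-165],0],[-1,[0,0,-165],0]]'

```text
clock: 5.98
tool_pos: [559.3, 81.7, 258.7]
ee_rot: [0.486, 0.874, -0.001, -0.001]
ft_force: [-0.0, 0.2, -1.0]
width: 25.3
```

```bash
python3 - <<'E'
from h import *
s=env.read_state();print(s['clock'],s['tool_pos'],s['width'],s['ft_force'])
im=env.get_image('wrist');cv2.imwrite('pics/w3.png',im[:,:,::-1])
im=env.get_image('side');cv2.imwrite('pics/s3.png',im[:,:,::-1])
c=env.get_calibration('wrist');np.savez('w3.npz',**c)
y=Ro.from_quat(s['ee_rot']).as_matrix();print(np.arctan2(y[1,1],y[0,1]))
E
```

```text
5.975 [559.25024635  81.72775291 258.70585787] 25.307600614409775 [-0.02924067  0.20973351 -0.96150676]
0.5549914517090521
```

View pics/w3.png

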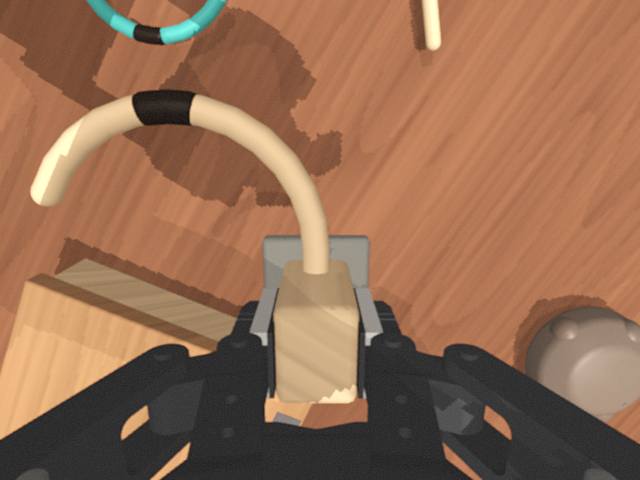

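View pics/s3.png

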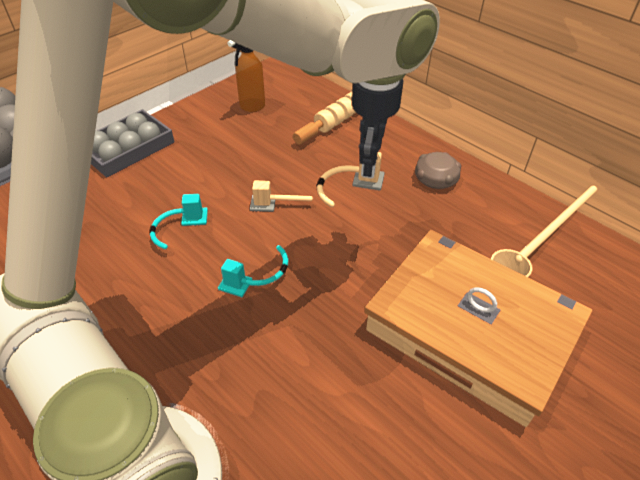

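```bash
python3 - <<'E'
from h import *
c=dict(np.load('w3.npz'));k=np.load('cam.npz')
s=env.read_state();R0=Ro.from_quat(s['ee_rot']).as_matrix()
Rc=c['R']@R0; tc=c['R']@s['tool_pos']+c['t']; print(Rc.round(3),-(Rc.T@tc)) 
c2=dict(c);c2['R']=Rc;c2['t']=tc  # tool frame projection
# hook in tool: hook x -> -tool y, hook y -> ? , z -> -z
L=[arc(0),arc(63.5),[-72,50,8],[-28,50,8],[-63,58,56],[-37,58,56],[-63,92,56],[-37,92,56]]
px=[(165,106),(44,195),(264,237),(369,237),(355,306),(275,306),(355,402),(275,402)]
L=np.array(L,float);px=np.array(px,float)
L[[2,3]]=L[[3,2]] # left in image = hook +x ... 
L[[4,5]]=L[[4,5]]
def W(p):
    H=T((0,0,p[3]),L-[-50,75,40])       # relative to grip
    H=np.c_[H[:,1],-H[:,0],-H[:,2]]      # guess: tool x=hook y, tool y=-hook x
    H[:,0]*=p[4] if len(p)>4 else -1
    return H+[p[0],p[1],p[2]]
for sg in(-1,1):
  o=least_squares(lambda p:(proj(c2,W(np.r_[p,sg]))-px).ravel(),[0,0,54,0],loss='soft_l1')
  print(sg,o.cost,o.x.round(3),(proj(c2,W(np.r_[o.x,sg]))-px).round(1).tolist())
def wc(p,psi):
    d=dict(c);R=Rc@Rpsi(psi).T;d['R']=R;d['t']=tc-R@np.array(p);return d
for p,ps in(((532,-289,280),-1.265),((500,-220,300),-1.265),((532,-184,300),-1.265),((490,-160,300),-1.265),((560,-184,300),-1.265)):
    print(p,proj(wc(p,ps),[[533,-185,91.5]]).round(), proj(wc(p,ps),[[533,-185,70]]).round())
E
```

```text
[[ 0.001  1.    -0.   ]
 [-0.963  0.001 -0.271]
 [-0.271  0.001  0.963]] [ 68.97406553  -0.48515603 -71.30022198]
-1 19.971404468656118 [-1.3000e-02 -7.7300e-01  5.5766e+01  1.3000e-02] [[-0.0, 1.6], [5.1, -4.8], [-4.0, 0.3], [-0.7, -1.0], [2.5, -1.0], [-4.8, -0.0], [0.9, 0.5], [-0.3, 1.3]]
1 816.4331240620176 [ 1.80200e+00 -3.70000e-02  1.31519e+02  7.49000e-01] [[0.6, 175.3], [87.0, -0.2], [-2.6, 8.5], [-54.1, 54.6], [-42.6, 1.4], [-1.6, -31.8], [5.0, -141.7], [45.9, -177.2]]
(532, -289, 280) [[162. 184.]] [[173. 179.]]
(500, -220, 300) [[282. 165.]] [[284. 162.]]
(532, -184, 300) [[318. 224.]] [[318. 218.]]
(490, -160, 300) [[370. 178.]] [[366. 174.]]
(560, -184, 300) [[306. 260.]] [[307. 251.]]
```

```bash
python3 - <<'E'
from h import *
print(shift([559.5,81.3,259],.555,[532,-289,280],-1.265))
E
```

```text
(array([-300.2, -218.5,  -21. ]), 1.82)
```

Emit:
send_rows --motion '[[-1,[0,0,-10],0.05],[-1,[-10,-7,-21],0.15],[-1,[-30,-22,-21],0.3],[-1,[-55,-40,-21],0.45],[-1,[-85,-62,-21],0.6],[-1,[-115,-84,-21],0.75],[-1,[-145,-106,-21],0.9],[-1,[-175,-127,-21],1.05],[-1,[-205,-149,-21],1.2],[-1,[-235,-171,-21],1.35],[-1,[-260,-189,-21],1.5],[-1,[-280,-204,-21],1.63],[-1,[-293,-213,-21],1.73],[-1,[-299,-218,-21],1.79],[-1,[-300,-218,-21],1.82],[-1,[-300,-218,-21],1.82],[-1,[-300,-218,-21],1.82],[-1,[-300,-218,-21],1.82]]'

```text
clock: 8.32
tool_pos: [532.5, -287.8, 281.0]
ee_rot: [0.988, 0.153, 0.0, 0.0]
ft_force: [0.3, -0.1, -1.5]
width: 25.2
```

```bash
python3 - <<'E'
from h import *
s=env.read_state();print(s['clock'],s['tool_pos'],s['width'],s['ft_force'])
im=env.get_image('wrist');cv2.imwrite('pics/w4.png',im[:,:,::-1])
c=env.get_calibration('wrist');np.savez('w4.npz',**c)
y=Ro.from_quat(s['ee_rot']).as_matrix();print(np.arctan2(y[1,1],y[0,1]))
a=cv2.resize(im[90:290,70:290,::-1],None,fx=3,fy=3,interpolation=cv2.INTER_CUBIC);cv2.imwrite('pics/w4c.png',a)
E
```

```text
8.325 [ 532.46200301 -287.81262921  280.98093034] 25.16011310988433 [ 0.28649353 -0.07935356 -1.45751078]
-1.2642028258168185
```

View pics/w4.png

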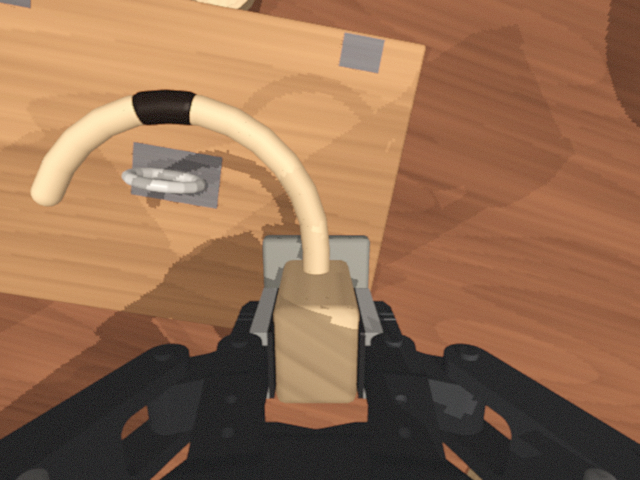

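View pics/w4c.png

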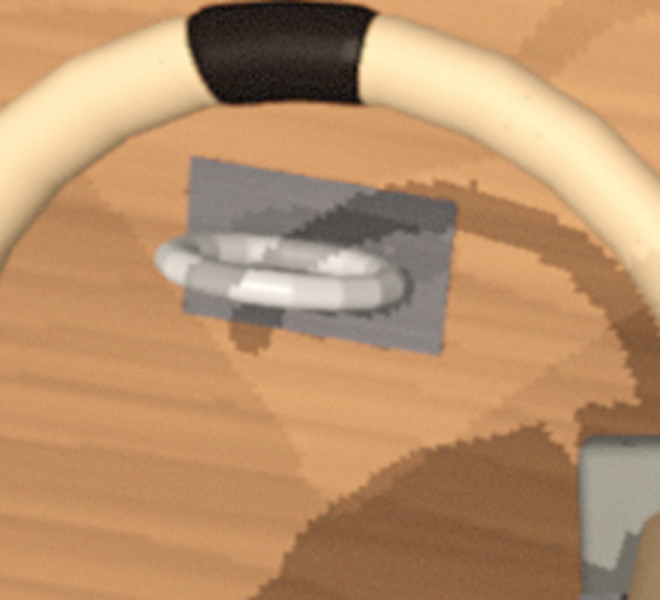

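```bash
python3 - <<'E'
from h import *
c=dict(np.load('w4.npz'));im=cv2.imread('pics/w4.png')
u,v=np.meshgrid(np.linspace(0,2*np.pi,80),np.linspace(0,2*np.pi,20))
tor=np.c_[(3.5*np.sin(v)).ravel(),((21.5+3.5*np.cos(v))*np.cos(u)).ravel(),((21.5+3.5*np.cos(v))*np.sin(u)).ravel()]
tor=tor[tor[:,2]>-21.5]
hsv=cv2.cvtColor(im,cv2.COLOR_BGR2HSV)
roi=np.zeros(im.shape[:2],bool);roi[160:200,115:212]=1
m=((hsv[...,1]<45)&(hsv[...,2]>125)&roi).astype(np.uint8)
m=cv2.morphologyEx(m,cv2.MORPH_OPEN,np.ones((2,2)))
cnt=max(cv2.findContours(m,0,2)[0],key=cv2.contourArea);hull=cv2.convexHull(cnt);
print(cv2.boundingRect(cnt))
S=8
def ras(poly):
    M=np.zeros((60*S,120*S),np.uint8);cv2.fillPoly(M,[np.round((poly-[105,150])*S).astype(np.int32)],1);return M
# dense target = filled contour hull (pixel centres expanded)
up=cv2.resize(m[150:210,105:225]*255,None,fx=S,fy=S,interpolation=cv2.INTER_LINEAR)>127
cc=max(cv2.findContours(up.astype(np.uint8),0,2)[0],key=cv2.contourArea)
tgt=np.zeros((60*S,120*S),np.uint8);cv2.fillPoly(tgt,[cv2.convexHull(cc)],1)
def cost(p):
    q=proj(c,T(p,tor,91.5)).astype(np.float32)+.5
    M=ras(cv2.convexHull(q)[:,0]);return 1-(M&tgt).sum()/(M|tgt).sum()
from scipy.optimize import minimize
for y0 in(.05,.13,.25):
    o=minimize(cost,[533,-185,y0],method='Nelder-Mead',options=dict(initial_simplex=[[533,-185,y0],[537,-185,y0],[533,-181,y0],[533,-185,y0+.1]]));print(o.x,o.fun)
# plate
pl=(np.array([(191,157),(457,203),(441,355),(185,312)])+.5)/3-.5+[70,90]
f=240/np.tan(np.radians(c['fovy'])/2)
C=-c['R'].T@c['t']
def ray(p,z):
    d=c['R'].T@np.r_[(np.array(p)-[c['cx'],c['cy']])/f,1];return C+d*(z-C[2])/d[2]
P=np.array([ray(p,71) for p in pl]);print(P.round(1),P.mean(0))
for a,b in((0,1),(3,2)): d=P[a]-P[b];print(np.hypot(*d[:2]),np.degrees(np.arctan2(-d[0],d[1])))
for a,b in((0,3),(1,2)): d=P[a]-P[b];print(np.hypot(*d[:2]),np.degrees(np.arctan2(d[1],d[0])))
print('corner',ray((424,46),70),T([534.8,-184,.131],[[110,-150,70]]))
vis=im.copy()
for q in proj(c,T(o.x,tor,91.5))[::3]: cv2.circle(vis,tuple(int(t) for t in q),0,(0,0,255),-1)
cv2.imwrite('pics/fit.png',cv2.resize(vis[130:230,90:250],None,fx=4,fy=4))
E
```

```text
(123, 161, 90, 40)
[ 5.35940608e+02 -1.88656599e+02 -1.30858447e-01] 0.35956872191113753
[ 5.36107462e+02 -1.88797532e+02 -1.28671257e-01] 0.35938136150577815
[ 5.36069672e+02 -1.88720532e+02 -1.26009102e-01] 0.35969611528822054
[[ 549.1 -153.2   71. ]
 [ 557.2 -212.7   71. ]
 [ 522.  -217.6   71. ]
 [ 513.9 -158.5   71. ]] [ 535.55250334 -185.51240098   71.        ]
60.010317916468615 7.838281275280432
59.72234454019846 7.788608413075938
35.54661868625213 8.442217548173074
35.59652610660642 7.977804855376797
corner [ 663.79906534 -318.217843     70.        ] [[ 663.45133995 -318.34594422   70.        ]]
```

View pics/fit.png

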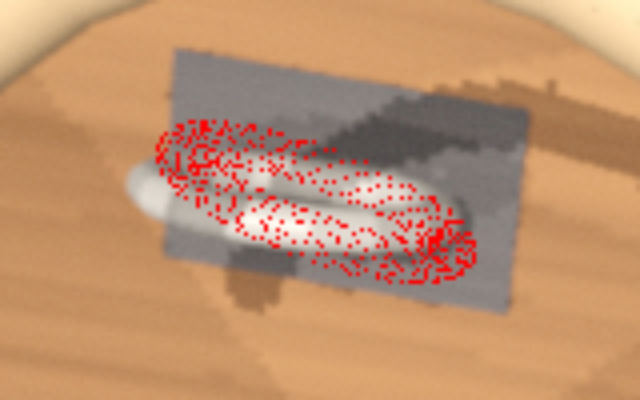

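```bash
python3 - <<'E'
from h import *
c=dict(np.load('w4.npz'));im=cv2.imread('pics/w4.png')
f=240/np.tan(np.radians(c['fovy'])/2);C=-c['R'].T@c['t']
def ray(p,z):
    d=c['R'].T@np.r_[(np.array(p)-[c['cx'],c['cy']])/f,1];return C+d*(z-C[2])/d[2]
P=[ray((np.array(p)+.5)/3-.5+[70,90],91.5) for p in((155,258),(410,287))]
print(P,(P[0]+P[1])/2,np.linalg.norm(P[0]-P[1]),np.degrees(np.arctan2(-(P[0]-P[1])[0],(P[0]-P[1])[1])))
u,v=np.meshgrid(np.linspace(0,2*np.pi,120),np.linspace(0,2*np.pi,20))
tor=np.c_[(3.5*np.sin(v)).ravel(),((21.5+3.5*np.cos(v))*np.cos(u)).ravel(),((21.5+3.5*np.cos(v))*np.sin(u)).ravel()]
tor=tor[tor[:,2]>-21]
# outline by hand in the 3x crop
poly=np.array([(155,258),(160,245),(178,237),(230,233),(300,236),(350,245),(385,256),(405,272),(411,287),(403,300),(380,308),(330,310),(270,307),(215,298),(172,284),(158,272)],float)
poly=(poly+.5)/3-.5
S=8
def ras(q):
    M=np.zeros((140*S,150*S),np.uint8);cv2.fillPoly(M,[np.round(q*S).astype(np.int32)],1);return M
tgt=ras(poly-[0,20]+[0,20])
def cost(p):
    q=(proj(c,T(p,tor,p[3] if len(p)>3 else 91.5))-[70,90]).astype(np.float32);M=ras(cv2.convexHull(q)[:,0]);return 1-(M&tgt).sum()/(M|tgt).sum()
from scipy.optimize import minimize
for y0 in(.05,.13,.25):
    o=minimize(cost,[535,-185,y0],method='Nelder-Mead',options=dict(initial_simplex=[[535,-185,y0],[537,-185,y0],[535,-181,y0],[535,-185,y0+.1]]));print(o.x,o.fun)
vis=cv2.resize(im[90:290,70:290],None,fx=3,fy=3,interpolation=cv2.INTER_CUBIC)
def dr(p,col):
    q=(proj(c,T(p,tor,91.5))-[70,90]).astype(np.float32)
    cv2.polylines(vis,[np.round((cv2.convexHull(q)+.5)*3-.5).astype(np.int32)],True,col)
dr(o.x,(0,0,255));dr([535.5,-185.5,.137],(255,0,0))
cv2.imwrite('pics/fit2.png',vis)
E
```

```text
[array([ 529.51563071, -158.14449973,   91.5       ]), array([ 539.89679016, -211.3578664 ,   91.5       ])] [ 534.70621043 -184.75118307   91.5       ] 54.216518371106005 11.038931598952134
[ 5.35448188e+02 -1.85316615e+02  1.41997710e-01] 0.04742871877993071
[ 5.35335845e+02 -1.85179140e+02  1.44466036e-01] 0.04688752706999033
[ 5.35335125e+02 -1.85173337e+02  1.45109016e-01] 0.047091795812628456
```

View pics/fit2.png

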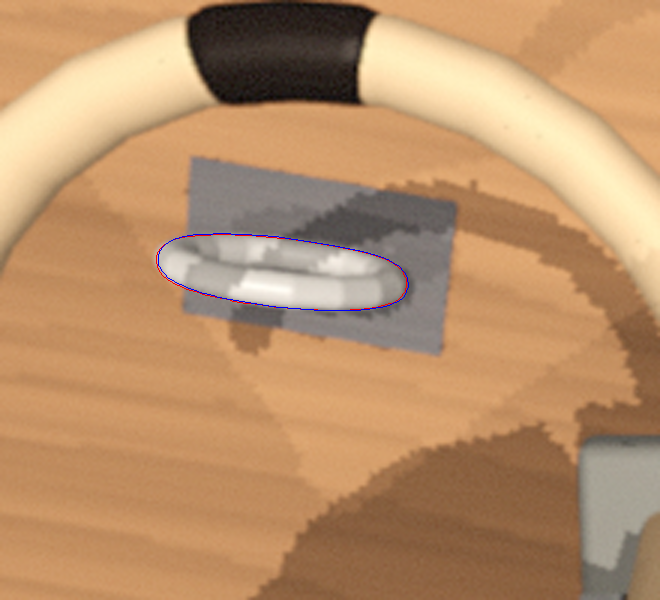

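```bash
cat > chain.py <<'E'
from h import *
CH=[([-512,-312,4],.725),([0,1,205],0),([0,0,-165],0),([-300,-218,-21],1.82)]
def cmd(ch=CH):
    p=np.array([157.687,526.893,303.922]);psi=1.28
    for d,t in ch: p=p+Rpsi(psi)@np.array(d,float);psi-=t
    return p,psi
E
python3 - <<'E'
from chain import *
p,psi=cmd();s=env.read_state();print(p,psi,s['tool_pos'],[env.read_state()['tool_pos'].round(2) for _ in range(2)])
rc=np.array([535.4,-185.3]);pf=.137
ac=T([*rc,pf+np.pi],[[0,50,0]])[0,:2]
g=lambda ps:T([0,0,ps+np.pi],[[-50,25,0]])[0,:2]+ac
for a in [85]+list(range(80,-1,-8))+[0]:
    ps=pf-np.radians(a); 
    print(a,g(ps).round(1),*shift(p,psi,[*g(ps),170],ps))
c=dict(np.load('w3.npz'))
E
```

```text
[ 532.39056959 -288.12296397  280.922     ] -1.2650000000000001 [ 532.45435045 -287.87553449  280.98799688] [array([ 532.45, -287.88,  280.99]), array([ 532.45, -287.88,  280.99])]
85 [ 529.  -289.1] [-3.600e+00 -1.000e-01  1.109e+02] 0.082
80 [ 533.8 -290.1] [  0.7   2.3 110.9] -0.006
72 [ 541.5 -290.7] [  7.9   5.2 110.9] -0.145
64 [ 549.3 -290.3] [ 15.5   7.2 110.9] -0.285
56 [ 557.  -288.8] [ 23.2   8.  110.9] -0.425
48 [ 564.3 -286.2] [ 31.    7.8 110.9] -0.564
40 [ 571.3 -282.6] [ 38.7   6.4 110.9] -0.704
32 [ 577.6 -278.1] [ 46.2   4.1 110.9] -0.843
24 [ 583.3 -272.8] [ 53.2   0.7 110.9] -0.983
16 [ 588.2 -266.7] [ 59.7  -3.7 110.9] -1.123
8 [ 592.2 -260. ] [ 65.5  -8.9 110.9] -1.262
0 [ 595.2 -252.8] [ 70.5 -14.8 110.9] -1.402
0 [ 595.2 -252.8] [ 70.5 -14.8 110.9] -1.402
```

Emit:
send_rows --motion '[[-1,[-3.6,0,10],0.08],[-1,[-3.6,0,30],0.082],[-1,[-3.6,0,55],0.082],[-1,[-3.6,0,80],0.082],[-1,[-3.6,0,98],0.082],[-1,[-3.6,0,108],0.082],[-1,[-3.6,0,111],0.082],[-1,[-3.6,0,111],0.082],[-1,[-3.6,0,111],0.082]]'

```text
clock: 9.5
tool_pos: [529.1, -289.3, 170.6]
ee_rot: [0.994, 0.112, 0.0, 0.0]
ft_force: [0.3, 0.4, -1.5]
width: 25.5
```

```bash
python3 - <<'E'
from h import *
s=env.read_state();print(s['clock'],s['tool_pos'],s['width'],s['ft_force'])
ims=[env.get_image(n)[:,:,::-1] for n in('wrist','side')]
cv2.imwrite('pics/w5.png',ims[0])
cv2.imwrite('pics/s5.png',cv2.resize(ims[1][220:380,380:600],None,fx=3,fy=3,interpolation=cv2.INTER_CUBIC))
np.savez('w5.npz',**env.get_calibration('wrist'))
E
```

```text
9.5 [ 529.12260058 -289.33522347  170.59752465] 25.47257413529673 [ 0.32081557  0.43243397 -1.45301296]
```

View pics/w5.png

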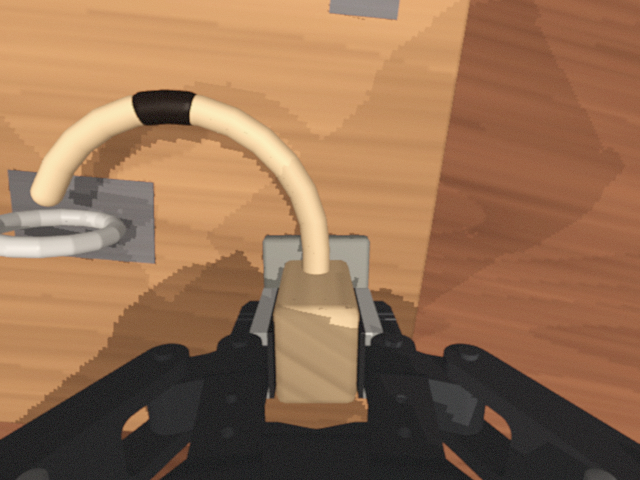

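View pics/s5.png

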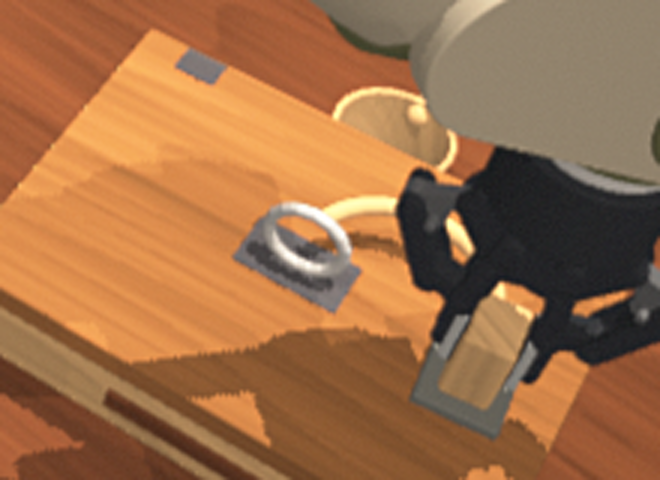

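```bash
sed -i 's/,1.82)\]/,1.82),([-3.6,0,111],.082)]/' chain.py; python3 - <<'E'
from chain import *
p,psi=cmd();s=env.read_state();print(p,psi,s['tool_pos'])
rc=np.array([535.4,-185.3]);pf=.137
ac=T([*rc,pf+np.pi],[[0,50,0]])[0,:2]
g=lambda ps:T([0,0,ps+np.pi],[[-50,25,0]])[0,:2]+ac
for a in list(range(80,-1,-5))+[0]:
    ps=pf-np.radians(a); 
    print(a,*shift(p,psi,[*g(ps),170],ps))
E
```

```text
[ 528.95758252 -289.20675352  169.922     ] -1.3470000000000002 [ 529.08256938 -289.26356072  170.43845471]
80 [ 4.5  1.9 -0.1] -0.088
75 [ 9.1  3.5 -0.1] -0.175
70 [13.8  4.7 -0.1] -0.262
65 [18.6  5.5 -0.1] -0.35
60 [23.5  5.8 -0.1] -0.437
55 [28.4  5.7 -0.1] -0.524
50 [33.2  5.2 -0.1] -0.611
45 [38.   4.3 -0.1] -0.699
40 [42.7  3.  -0.1] -0.786
35 [47.3  1.2 -0.1] -0.873
30 [51.6 -0.9 -0.1] -0.96
25 [55.8 -3.4 -0.1] -1.048
20 [59.8 -6.3 -0.1] -1.135
15 [63.5 -9.5 -0.1] -1.222
10 [ 66.9 -13.   -0.1] -1.309
5 [ 69.9 -16.8  -0.1] -1.397
0 [ 72.7 -20.8  -0.1] -1.484
0 [ 72.7 -20.8  -0.1] -1.484
```

Emit:
send_rows --motion '[[-1,[4.5,1.9,0],-0.088],[-1,[9.1,3.5,0],-0.175],[-1,[13.8,4.7,0],-0.262],[-1,[18.6,5.5,0],-0.35],[-1,[23.5,5.8,0],-0.437],[-1,[28.4,5.7,0],-0.524],[-1,[33.2,5.2,0],-0.611],[-1,[33.2,5.2,0],-0.611],[-1,[33.2,5.2,0],-0.611]]'

```text
clock: 10.72
tool_pos: [562.4, -287.0, 170.0]
ee_rot: [0.914, 0.405, -0.0, 0.0]
ft_force: [-0.1, -0.2, -0.9]
width: 25.5
```

```bash
sed -i 's/,.082)\]/,.082),([33.2,5.2,0],-.611)]/' chain.py; python3 - <<'E'
from chain import *
s=env.read_state();print(s['clock'],s['tool_pos'],s['width'],s['ft_force'])
ims=[env.get_image(n)[:,:,::-1] for n in('wrist','side')]
cv2.imwrite('pics/w6.png',ims[0])
cv2.imwrite('pics/s6.png',cv2.resize(ims[1][220:380,380:600],None,fx=3,fy=3,interpolation=cv2.INTER_CUBIC))
p,psi=cmd();print(p,psi)
rc=np.array([535.4,-185.3]);pf=.137
ac=T([*rc,pf+np.pi],[[0,50,0]])[0,:2]
g=lambda ps:T([0,0,ps+np.pi],[[-50,25,0]])[0,:2]+ac
for a in list(range(45,-1,-5))+[0]:
    ps=pf-np.radians(a); 
    print(a,*shift(p,psi,[*g(ps),170],ps))
E
```

```text
10.725 [ 562.35007482 -286.9679662   170.02908734] 25.477215560573875 [-0.05759192 -0.21160289 -0.91277716]
[ 562.4836901  -286.90890446  169.922     ] -0.7360000000000002
45 [ 4.5  2.  -0.1] -0.088
40 [ 9.1  3.6 -0.1] -0.175
35 [13.8  4.8 -0.1] -0.262
30 [18.6  5.6 -0.1] -0.349
25 [23.5  5.9 -0.1] -0.437
20 [28.4  5.8 -0.1] -0.524
15 [33.2  5.3 -0.1] -0.611
10 [38.   4.4 -0.1] -0.698
5 [42.7  3.1 -0.1] -0.786
0 [47.2  1.3 -0.1] -0.873
0 [47.2  1.3 -0.1] -0.873
```

View pics/w6.png

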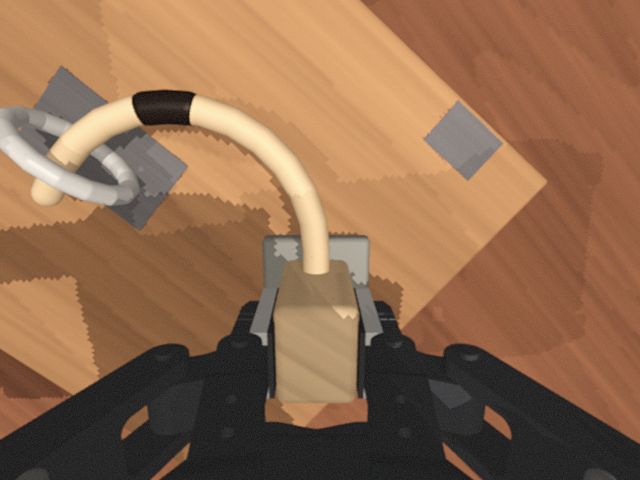

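View pics/s6.png

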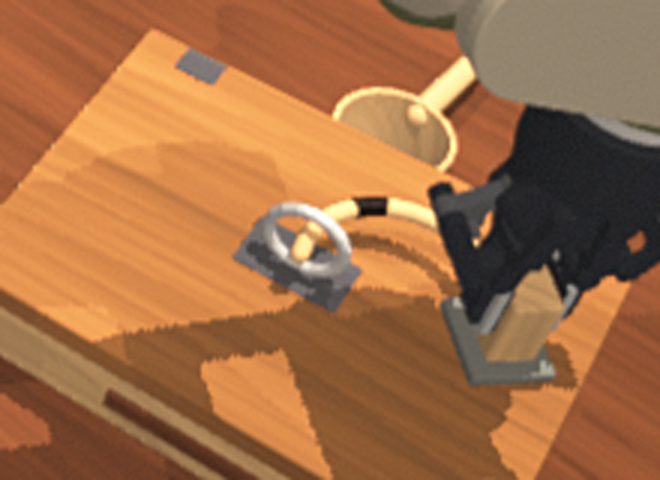

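The tip is through the ring with no contact. I'll continue the swing to the end.

Emit:
send_rows --motion '[[-1,[4.5,2,0],-0.088],[-1,[9.1,3.6,0],-0.175],[-1,[13.8,4.8,0],-0.262],[-1,[18.6,5.6,0],-0.349],[-1,[23.5,5.9,0],-0.437],[-1,[28.4,5.8,0],-0.524],[-1,[33.2,5.3,0],-0.611],[-1,[38,4.4,0],-0.698],[-1,[42.7,3.1,0],-0.786],[-1,[47.2,1.3,0],-0.873],[-1,[47.2,1.3,0],-0.873],[-1,[47.2,1.3,0],-0.873]]'

```text
clock: 12.32
tool_pos: [595.0, -253.0, 170.0]
ee_rot: [0.658, 0.753, -0.0, 0.0]
ft_force: [-0.6, -1.1, -1.3]
width: 25.1
```

```bash
sed -i 's/,-.611)\]/,-.611),([47.2,1.3,0],-.873)]/' chain.py; python3 - <<'E'
from chain import *
s=env.read_state();print(s['clock'],s['tool_pos'],s['width'],s['ft_force'],cmd())
R=Ro.from_quat(s['ee_rot']).as_matrix();print(np.arctan2(R[1,1],R[0,1]))
ims=[env.get_image(n)[:,:,::-1] for n in('wrist','side')]
cv2.imwrite('pics/w7.png',ims[0])
cv2.imwrite('pics/s7.png',cv2.resize(ims[1][220:380,380:600],None,fx=3,fy=3,interpolation=cv2.INTER_CUBIC))
E
```

```text
12.325 [ 595.02018659 -253.02662204  169.95017644] 25.077297836602607 [-0.5747774  -1.07886462 -1.27764381] (array([ 595.13391016, -252.79888936,  169.922     ]), 0.1369999999999998)
0.1348691156334845
```

View pics/w7.png

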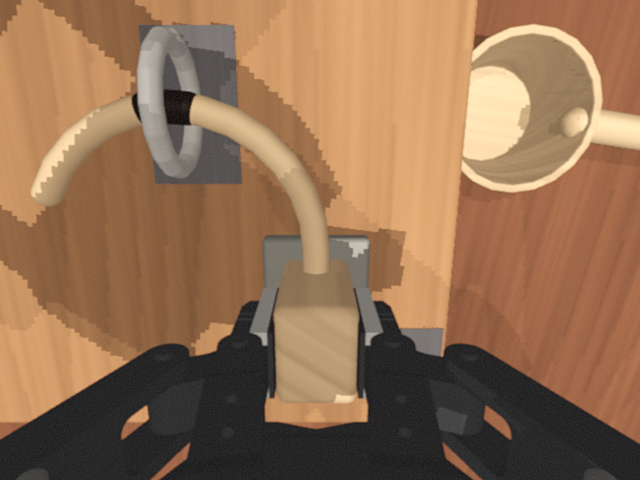

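View pics/s7.png

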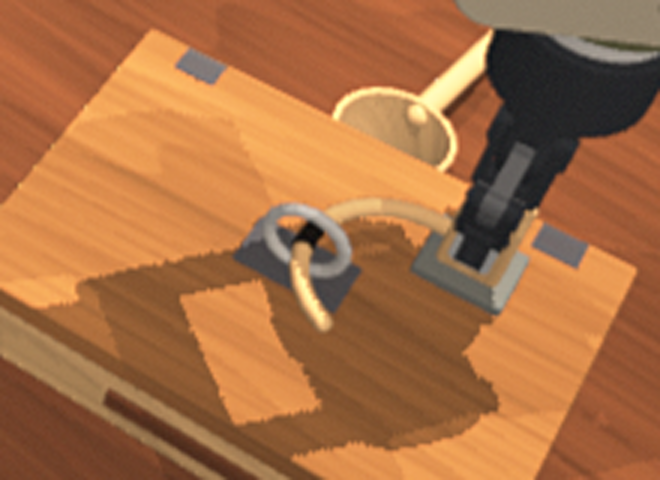

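```bash
python3 - <<'E'
from chain import *
c=env.get_calibration('wrist');im=cv2.imread('pics/w7.png')
u,v=np.meshgrid(np.linspace(0,2*np.pi,120),np.linspace(0,2*np.pi,20))
tor=np.c_[(3.5*np.sin(v)).ravel(),((21.5+3.5*np.cos(v))*np.cos(u)).ravel(),((21.5+3.5*np.cos(v))*np.sin(u)).ravel()];tor=tor[tor[:,2]>-21]
vis=cv2.resize(im[0:300,0:400],None,fx=2,fy=2)
q=proj(c,T([535.4,-185.3,.137],tor,91.5)).astype(np.float32)
cv2.polylines(vis,[np.round(cv2.convexHull(q)*2+.5).astype(np.int32)],True,(0,0,255))
h=[535.4,-185.3,.137+np.pi];z=170-95.6
for e in(-5,0,5):
  L=[[(50+e)*np.sin(t),50-(50+e)*np.cos(t),22] for t in np.radians(np.arange(-90,66,5))]
  cv2.polylines(vis,[np.round(proj(c,T(h,L,z))*2+.5).astype(np.int32)],False,(255,0,0))
for a in(-8.02,8.02):
  L=[[(50+e)*np.sin(np.radians(a)),50-(50+e)*np.cos(np.radians(a)),22] for e in(-5,5)]
  cv2.polylines(vis,[np.round(proj(c,T(h,L,z))*2+.5).astype(np.int32)],False,(0,255,0))
cv2.imwrite('pics/o7.png',vis)
E
```

```text
(no output)
```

View pics/o7.png

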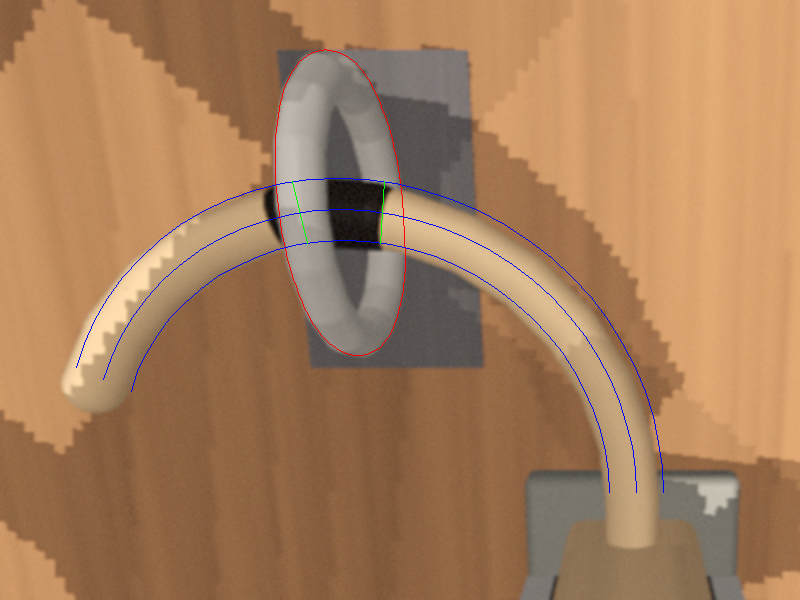

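Emit:
send_rows --motion '[[-1,[0,0.4,1.5],0],[-1,[0,0.8,3],0],[-1,[0,0.8,4],0],[-1,[0,0.8,4.5],0],[-1,[0,0.8,4.5],0],[-1,[0,0.8,4.5],0]]'

```text
clock: 13.18
tool_pos: [595.9, -252.7, 165.5]
ee_rot: [0.657, 0.754, 0.0, 0.0]
ft_force: [0.0, 1.0, -0.4]
width: 25.0
```

```bash
python3 - <<'E'
from chain import *
s=env.read_state();print(s['clock'],s['tool_pos'],s['width'],s['ft_force'])
ims=[env.get_image(n)[:,:,::-1] for n in('wrist','side')]
cv2.imwrite('pics/w8.png',ims[0])
cv2.imwrite('pics/s8.png',cv2.resize(ims[1][240:340,440:580],None,fx=5,fy=5,interpolation=cv2.INTER_CUBIC))
E
```

```text
13.175 [ 595.91692939 -252.69279723  165.47947396] 24.966049449529812 [ 0.01748864  0.99376762 -0.3800173 ]
```

View pics/s8.png

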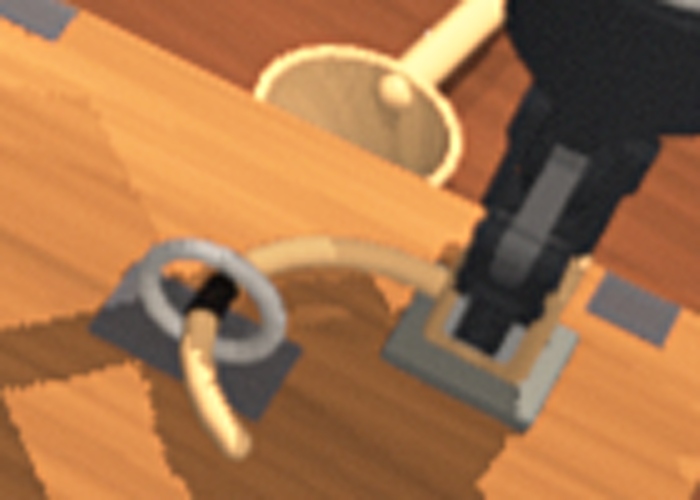

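Emit:
send_rows --motion '[[-1,[0,0,0.4],0],[-1,[0,0,0.6],0],[-1,[0,0,0.6],0]]'

```text
clock: 13.65
tool_pos: [595.9, -252.7, 165.4]
ee_rot: [0.657, 0.754, -0.0, 0.0]
ft_force: [-3.0, 2.0, 5.0]
width: 25.3
```

Contact with the lid (5 N up). Now I'll release and retreat upward.

Emit:
send_rows --motion '[[-0.3,[0,0,0],0],[-0.1,[0,0,0],0],[0.1,[0,0,0],0],[0.2,[0,0,0],0],[0.2,[0,0,0],0],[0.2,[0,0,0],0]]'

```text
clock: 14.4
tool_pos: [595.9, -252.7, 164.8]
ee_rot: [0.657, 0.754, -0.0, 0.0]
ft_force: [0.6, -0.5, -0.3]
width: 51.1
```

```bash
python3 - <<'E'
from chain import *
s=env.read_state();print(s['clock'],s['tool_pos'],s['width'],s['ft_force'])
cv2.imwrite('pics/w9.png',env.get_image('wrist')[:,:,::-1])
E
```

```text
14.4 [ 595.92734991 -252.70963235  164.81258743] 51.14802710982198 [ 0.63841168 -0.49584227 -0.33944603]
```

View pics/w9.png

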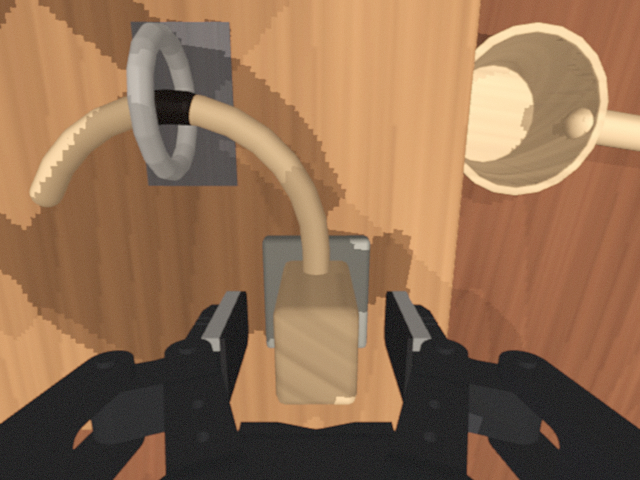

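Emit:
send_rows --motion '[[0.2,[0,0,-6],0],[0.2,[0,0,-20],0],[0.2,[0,0,-45],0],[0.2,[0,0,-80],0],[0.2,[0,0,-115],0],[0.2,[0,0,-140],0],[0.2,[0,0,-150],0],[0.2,[0,0,-150],0],[0.2,[0,0,-150],0]]'

```text
clock: 15.58
tool_pos: [595.7, -252.6, 313.6]
ee_rot: [0.657, 0.754, -0.0, -0.001]
ft_force: [1.0, -0.6, -0.8]
width: 51.2
```

```bash
python3 - <<'E'
from chain import *
s=env.read_state();print(s['clock'],s['tool_pos'],s['width'],s['ft_force'])
im=env.get_image('wrist')[:,:,::-1].copy();sd=env.get_image('side')[:,:,::-1]
c=env.get_calibration('wrist')
cv2.imwrite('pics/s10.png',sd)
vis=cv2.resize(im[60:300,120:460],None,fx=2.3,fy=2.3,interpolation=cv2.INTER_CUBIC)
cv2.imwrite('pics/w10.png',vis)
u,v=np.meshgrid(np.linspace(0,2*np.pi,120),np.linspace(0,2*np.pi,20))
tor=np.c_[(3.5*np.sin(v)).ravel(),((21.5+3.5*np.cos(v))*np.cos(u)).ravel(),((21.5+3.5*np.cos(v))*np.sin(u)).ravel()];tor=tor[tor[:,2]>-21]
P=lambda X:[np.round((X-[120,60])*2.3).astype(np.int32)]
cv2.polylines(vis,P(cv2.convexHull(proj(c,T([535.4,-185.3,.137],tor,91.5)).astype(np.float32))[:,0]),True,(0,0,255))
h=[535.4,-185.3,.137+np.pi];z=70
for e in(-5,5):
  L=[[(50+e)*np.sin(t),50-(50+e)*np.cos(t),22] for t in np.radians(np.arange(-90,66,5))]
  cv2.polylines(vis,P(proj(c,T(h,L,z))),False,(255,0,0))
B=np.array(BL)[[0,1,3,2]];cv2.polylines(vis,P(proj(c,T(h,B,z))),True,(255,0,0))
B=np.array(FT)[[0,1,3,2]];cv2.polylines(vis,P(proj(c,T(h,B,z))),True,(255,0,0))
cv2.imwrite('pics/o10.png',vis)
E
```

```text
15.575 [ 595.74403755 -252.57998507  313.63335571] 51.20622062008803 [ 0.96732669 -0.57769533 -0.79430073]
```

View pics/o10.png

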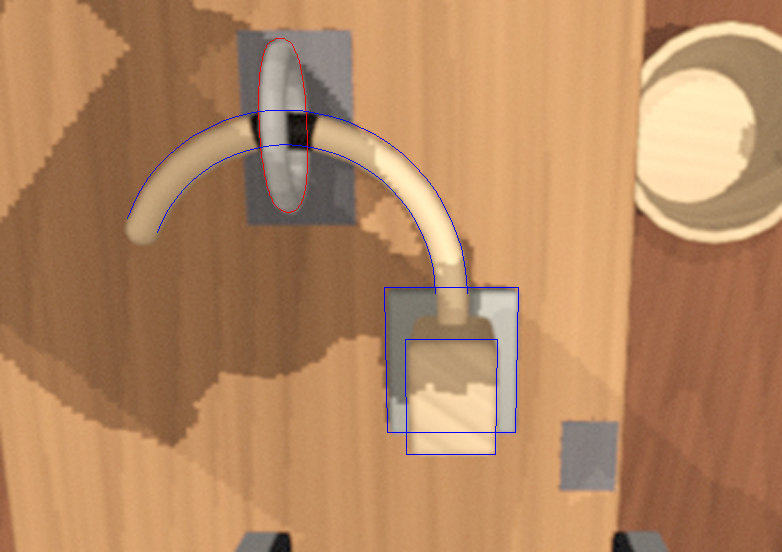

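View pics/s10.png

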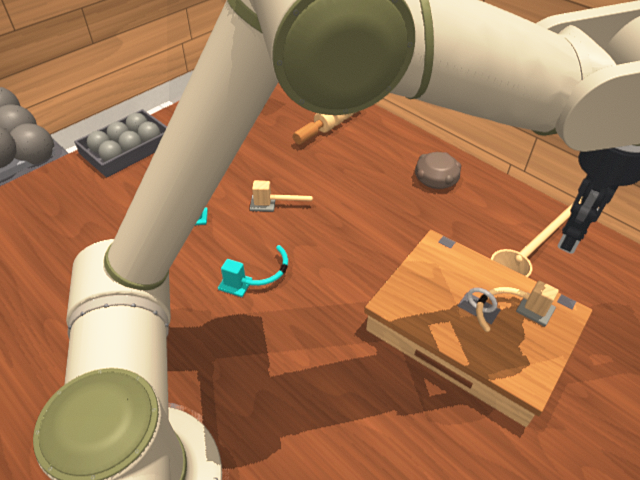

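The overlay of the planned pose matches the picture to about 1 mm: the band is centred in the ring, the foot is flat on the lid and the gripper is clear. I'm handing the job in.

```bash
python3 -c "
from plant import env
print(env.close_job())"
```

```text
the job is handed in; nothing more can be done
None
```

The birch hook is locked through the ring. I gripped its block, swung the tip through the ring along the bend, set its foot on the lid, released it and backed off 150 mm. It was handed in at about 16 s of the 45 s.

- **Position:** the last wrist picture matches the target pose to about 1 mm. The dark band sits in the ring, the hook crosses it squarely, and the foot rests flat on the lid.
- **Forces:** wrist readings, taken between moves, stayed below about 7 N; the highest was when the foot met the lid.
- **Bystanders:** the last side picture shows the straight pin where it was. The arm partly hides one turquoise hook in that picture, but it never went near either of them.
- **A check that disagreed slightly:** with the hook still in the gripper, the wrist-camera overlay put the band about 1 mm further on through the ring than planned. I shifted it back 0.8 mm before lowering, and the last overlay agreed.

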